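Dim the lamp and seat the filter cell

TASK

First slide the lamp dimmer's grip along its track until it is level with the little metal pointer clip. Then take the knurled filter cell on the illuminator's light port, turn it clockwise (seen from above) until its hidden keyway finds the pin, push it fully home against its spring, and finish while still holding it down there. Leave the other things on the bench where they stand.

Things in the scene. Friction and masses are not known exactly. Their poses are not given: they have to be found in the camera images.
- illuminator: White fixed illuminator base, 240 x 150 x 45 mm, with a black lamp housing on its rear end (top 97 mm above the bench). Origin on the bench exactly below the axis of the light port; +x points to the lamp housing, whose near face is 75 mm from that axis. A flat metal ring round the port, 68 mm across, has its top 49 mm above the bench. Its place and yaw change.
- cell: Knurled filter cell on the port: dark metal collar, 50 mm across, 38 mm tall, glass disc in its top; a small raised rib there only shows how far it has been turned. Captive: it can only be turned and pushed down. About 2 N starts it down, about 8 N holds it home; let go, it springs up. Origin on its axis at the lower rim, 58 mm above the bench when up, 50 mm when fully home. z is up.
- cell_grip (a point): Point on the filter cell's vertical axis, 12 mm below its top face and 26 mm above its lower rim: a good height to grip. 84 mm above the bench when the cell is up, 76 mm when fully home.
- cell_turn (a joint): Turn of the cell, rad, growing clockwise seen from above; stops at 0 and 1.6, starts at 0 to 0.15, friction 0.03 N m. A 6 mm pin hidden inside blocks the push after about 2 mm, except where the 11 mm wide keyway stands over it (within about 0.13 rad either side, rounded edges help a little): there it goes all the way down and no longer turns. That place is unknown, between 0.65 and 1.35.
- cell_press (a joint): How far the filter cell is pushed down, m: 0 up, about 0.002 resting on the pin, 0.008 fully home against the stop.
- dimmer: White fixed dimmer console, 120 x 200 x 26 mm, with a straight track (strip 36 mm wide, top 30 mm above the bench) along its own y axis. Origin on the bench below the middle of the console and track. Its place and yaw change.
- fader_top (a point): Centre of the top face of the dimmer's sliding grip, a black block 28 mm across the track, 20 mm along it and 36 mm tall, with a thin line across its top at its middle. The point is 67 mm above the bench; the block's underside is 31 mm above it. It slides with about 1.5 N of friction and stays where it is left.
- fader (a joint): Place of the sliding grip, m: 0 at the -y end of the track, 0.12 at the +y end, 0.06 in the middle of the console.
- pointer: Small fixed dark steel pointer clip on the console, on the +x side of the track, 12 mm tall, with a 4 mm thick finger that points at the track. Origin on the track's centre line, level with the finger, at the console's top (26 mm above the bench); its axes are the console's. The grip is level with it when fader_top has the same y as this origin in these axes.
- objective: Bystander: loose steel objective lens standing on the bench, 32 mm across, 46 mm tall; origin under its centre.
- eyepiece: Bystander: loose black eyepiece with a metal tube below, standing on the bench, 36 mm across, 60 mm tall; origin under its centre.
- dropper: Bystander: loose amber glass bottle, 36 mm across, 85 mm tall; origin under its centre.
- slide_box: Bystander: loose flat grey slide box, 100 x 85 x 26 mm; origin under its centre.
Mind the look-alikes: they are no part of the job. Leave any green look-alike of the dimmer alone.

How it is judged:
On the way, in this order (a step that is already met when the one before it is completed fails the run):
1. the dimmer's grip is level with the pointer (within 6 mm) (y of fader_top in the frame of pointer between -0.006 and 0.006 m), for 0.3 s.
2. the filter cell, turned clockwise, has dropped over the pin and is pushed down more than 6.5 of its 8 mm (value of joint cell_press above 0.0065 m and value of joint cell_turn above 0.45 rad), for 0.1 s.
At the end, for the whole second after the job is handed in: The dimmer's grip is still within 6 mm of the pointer along the track, the filter cell is turned more than 0.45 rad and pushed down more than 6.5 of its 8 mm, and the gripper's fingers are still holding it (more than 3 N of contact) (all of step 1 and all of step 2 and contact force between the fingers and cell above 3 N); the arm keeps its last pose, push and grip.
It fails at once if a bystander is moved more than 20 mm (distance of any of objective, eyepiece, dropper, slide_box from where it was at the start of the episode above 0.02 m).
It also fails if it takes over 51 s, if anything falls off the work surface, if the arm or the gripper's body presses on something with over 40 N, if the wrist force passes 120 N, or if a joint passes its speed limit or range.

ROBOT

A 6-joint arm with a two-finger parallel gripper is mounted at the origin on the work surface. World frame = base frame: x ahead of the robot, y to its left, z up, the work surface at z = 0. Lengths are in m, angles in rad, forces in N, time in s.
With the tool pointing down it reaches from about 0.425 to 0.95 m from the base axis. Payload 3.5 kg.
Tool frame: the origin (TCP) lies midway between the tips of the shut fingers; the grasp point (between the pads) lies 19 mm behind it; y points along the fingers, x is the direction in which the jaws open and shut, and the axes are right-handed (so a half turn about y gives the same grasp; the last joint's range is limited). The gripper opens to 85 mm and grips with 20 to 120 N. Pads are 22 mm wide; open, the fingers measure 114 mm over their backs; the gripper's body (76 mm by 85 mm) begins 54 mm behind the grasp point. The pads swing forward as they close: fully open they stand 13 mm farther back than shut.
Start: joints at [-1.462, 0.286, 1.577, -0, 1.279, -0.15], TCP at [0.173, -0.652, 0.203] pointing down, gripper open.
Joint ranges: [-2.77, 2.77], [-0.9, 2.22], [0.21, 2.48], [-1.53, 4.67], [0.24, 2.81], [-2.84, 2.84]. Speed limits (rad/s): [2.79, 2.79, 3.14, 3.14, 3.14, 3.14].

INTERFACE

Orientations are given as a unit quaternion [x, y, z, w].
In Python, from plant import ctrl, viewer gives the robot as it stands.
- The arm moves only by the tool step_arm, never from a script. Its argument "rows" is a list of rows, each a list of 3 entries, a list of its own where there are three numbers: the turn, a rotation vector about the tool's x, y, z in degrees, then the shift along the tool's x, y, z in mm, then the closure, from 0 (fully open) to 1 (shut). A call has 1 to 10 rows; each row is the pose to reach, as a shift and turn from the pose commanded when the call began, along the tool's axes at that moment; what a row does not reach only later rows make up. A row lasts 1/12 s, in which the tool goes at most 41.7 mm and 7.16 degrees, less where a joint would pass 70% of its speed; a pose out of reach is approached as far as the arm can. A call with a gripper value outside its range is refused whole. The fingers move at their own pace and stop on an object; "newtons" is the grip in N (left out, the last holds). Time passes only in rows, so rows that repeat a pose let the fingers close. It gives the time, the measured TCP pose, the force and the opening at its end, in the units of the state.
- ctrl.get_state(): the state, without advancing time (a new reading comes with each control period).
- viewer.read_camera(name): name is "side" or "top" or "wrist"; returns (picture, depth): 480x640x3 uint8, red, green, blue; 480x640 float32, m along the optical axis (not along the pixel's ray), 0 where there is no reading.
- viewer.calibration(name): a dict with "K" (3x3 intrinsics, pixels), "R" (3x3) and "t" (3): a world point X has camera coordinates R X + t. Camera axes: x right, y down, z forward; pixel columns grow to the right and rows downward; lengths in m; the calibration is good to about 2 mm. A picture is of the moment at which its call begins: read the wrist's pose just before it. calibration takes no time and is no camera call; for the wrist camera it gives the pose at the moment of the call.
- ctrl.sign_off(): hands the job in, once; it reports no verdict.
The state is a dict: "time": time; "qpos": joint angles; "dq": joint speeds; "joint_efforts": joint torques, N m; "eef_pos": TCP position; "tcp_rot": TCP orientation; "contact_force": force on the tool from outside, world axes, zero at the start; "wrist_torque": the same for the moment, N m; "opening": opening from 0.0 (shut) to 1.0 (fully open).
Only numpy, scipy, OpenCV 4.12 (cv2) and the standard library are available. Lean on these libraries where they do the work, as an engineer would, in place of code of your own. Each camera call takes 0.05 s, during which the arm holds its last target.

## Working session

There is one attempt and no reset: what is moved stays moved. The work goes in short steps, Python scripts to look and compute and a tool call to move; the robot and the scene stay as the last step left them, time stands still between calls to the robot, and variables do not carry over. Pictures are saved under pics/ and viewed, and the job is handed in when it is done.

Besides the shell and the picture viewer there is one more tool, called after ">>>" by a JSON object that holds its "fn" and its "kwargs", one argument or row to a line. step_arm: Moves the arm, as the interface text tells. Its arguments: {"type":"object","properties":{"rows":{"type":"array"},"newtons":{"type":"number"}},"required":["rows"]}

```bash
mkdir -p pics; ls
cat > h.py <<'E'
import numpy as np, cv2
from plant import ctrl, viewer
from scipy.spatial.transform import Rotation as Ro
def snap(n,f):
    c=viewer.calibration(n); p,d=viewer.read_camera(n)
    cv2.imwrite(f'pics/{f}.png',p[:,:,::-1]); np.savez(f'pics/{f}.npz',p=p,d=d,K=c['K'],R=c['R'],t=c['t'])
    return p,d,c
def load(f):
    z=np.load(f'pics/{f}.npz'); return z['p'],z['d'],z
def plane(c,uv,h):
    K,R,t=c['K'],c['R'],np.array(c['t']).ravel()
    uv=np.atleast_2d(uv).astype(float); r=np.c_[uv,np.ones(len(uv))]@np.linalg.inv(K).T@R
    o=-R.T@t; s=(h-o[2])/r[:,2]; return o+r*s[:,None]
def cloud(c,d):
    v,u=np.mgrid[0:480,0:640]; K,R,t=c['K'],c['R'],np.array(c['t']).ravel()
    P=np.stack([(u-K[0,2])/K[0,0]*d,(v-K[1,2])/K[1,1]*d,d],-1); return (P-t)@R
def proj(c,X):
    K,R,t=c['K'],c['R'],np.array(c['t']).ravel(); q=(np.atleast_2d(X)@R.T+t)@K.T; return q[:,:2]/q[:,2:]
E
python3 - <<'E'
from h import *
for n in ['top','side']: snap(n,n+'0')
s=ctrl.get_state(); print(s)
print(viewer.calibration('top'))
E
```

```text
pics
{'time': 0.1, 'qpos': array([-1.46201197e+00,  2.87119480e-01,  1.57803392e+00,  1.93370881e-05,
        1.27859663e+00, -1.49995506e-01]), 'dq': array([ 0.00057177, -0.0017874 , -0.00288976, -0.00040566,  0.00195336,
        0.00081123]), 'joint_efforts': array([ 5.97465169e-04, -4.07297194e+01, -2.93700600e+01, -1.32668965e-04,
        3.38522565e-03, -6.93377771e-06]), 'eef_pos': array([ 0.17269806, -0.65185698,  0.20145549]), 'tcp_rot': array([-0.55977859,  0.43183051, -0.43078372,  0.56088834]), 'contact_force': array([-0.09065096,  0.60877152, -0.1611298 ]), 'wrist_torque': array([ 0.03320754, -0.01483562, -0.02402656]), 'opening': 0.9962528080286259}
{'K': array([[462.24647301,   0.        , 317.22815171],
       [  0.        , 462.24647301, 240.94813551],
       [  0.        ,   0.        ,   1.        ]]), 'R': array([[-0.07791183, -0.99694223,  0.00599481],
       [-0.97688462,  0.07514092, -0.20012568],
       [ 0.19906329, -0.02144839, -0.97975189]]), 't': array([0.00749494, 0.51620884, 0.96856459])}
```

View pics/top0.png

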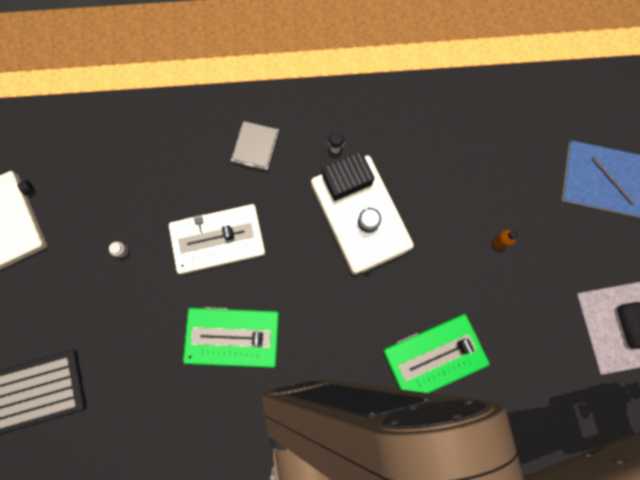

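View pics/side0.png

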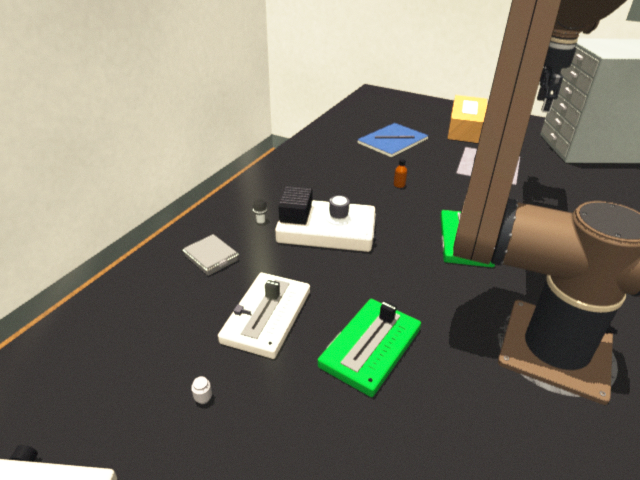

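Candidates in the top view:
- **Dimmer:** white (217,238), green (232,337) and green (437,355). I choose the white one.
- **Cell:** the disc at (370,219) on the white illuminator. A second white box at (10,220) has a black knob, and the objective at (118,250) is also round. I choose (370,219).

A close crop will check both choices.

Run:
```python
from h import *
p,d,c=load('top0')
a=cv2.resize(p[195:285,160:275],None,fx=5,fy=5,interpolation=2)[:450,:]
b=cv2.resize(p[145:280,300:420],None,fx=3.3,fy=3.3,interpolation=2)
H=450;im=np.zeros((H,800,3),np.uint8);a=cv2.resize(a,(480,375));b=cv2.resize(b,(320,360))
im[:375,:480]=a;im[:360,480:]=b
cv2.imwrite('pics/crop0.png',im[:,:,::-1])
P=cloud(c,d)
for n,(u,v) in dict(grip=(228,232),cell=(370,217),ptr=(199,220),con=(185,262),ill=(350,255),lamp=(348,172),obj=(118,248),eye=(336,139),drop=(508,235),box=(255,145),left=(10,230)).items(): print(n,P[v,u].round(3))
```

```text
grip [0.547 0.16  0.069]
cell [ 0.549 -0.148  0.098]
ptr [0.587 0.23  0.038]
con [0.496 0.267 0.024]
ill [ 0.479 -0.102  0.045]
lamp [ 0.652 -0.11   0.101]
obj [0.534 0.408 0.046]
eye [ 0.747 -0.094  0.062]
drop [ 0.493 -0.447  0.072]
box [0.761 0.095 0.029]
left [0.598 0.658 0.029]
```

View pics/crop0.png

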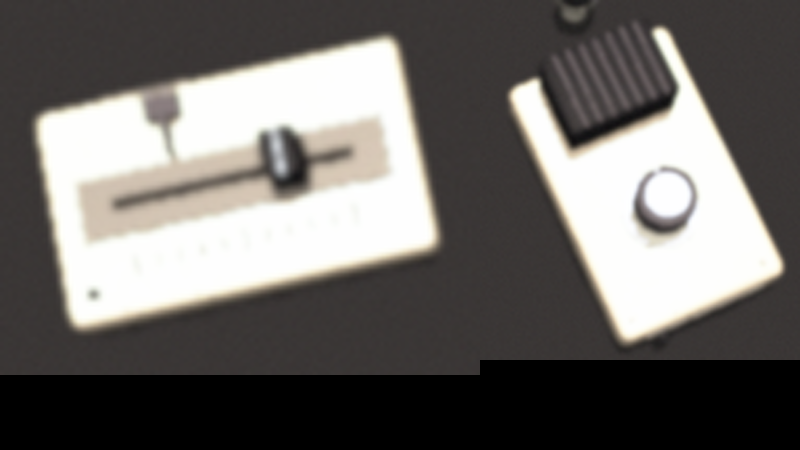

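The choice holds: the white dimmer's clip finger points at the track at crop (172,158), the grip is at (285,158), and the cell is the disc at (665,200) on the white base beside the ribbed lamp housing. Heights match as well (grip 69, cell 98, clip 38 mm). Next I measure.

Run:
```python
from h import *
p,d,c=load('top0'); P=cloud(c,d)
hsv=cv2.cvtColor(p,cv2.COLOR_RGB2HSV)
w=((hsv[...,2]>190)&(hsv[...,1]<60)).astype(np.uint8)
for nm,(u0,u1,v0,v1),h in [('dim',(160,275,195,285),.026),('ill',(300,425,150,285),.045)]:
    m=np.zeros_like(w); m[v0:v1,u0:u1]=w[v0:v1,u0:u1]
    cs=max(cv2.findContours(m,0,1)[0],key=cv2.contourArea)[:,0]
    X=plane(c,cs,h)[:,:2]
    r=cv2.minAreaRect((X*1000).astype(np.float32)); print(nm,r)
# cell by rows: top disc
m=(P[...,2]>.090)&(P[...,2]<.102); m[:190]=0;m[:,:340]=0;m[250:]=0;m[:,400:]=0
print('cell',P[m].mean(0),m.sum(), P[m].min(0),P[m].max(0))
m=(P[...,2]>.060)&(P[...,2]<.075); m[:215]=0;m[:,:200]=0;m[255:]=0;m[:,260:]=0
print('grip',P[m].mean(0),m.sum(), P[m].min(0),P[m].max(0))
m=(P[...,2]>.032)&(P[...,2]<.045); m[:205]=0;m[:,:170]=0;m[255:]=0;m[:,218:]=0
print('ptr',P[m].mean(0),m.sum(), P[m].min(0),P[m].max(0))
print(plane(c,[(199.5,233)],.034)) 
s=ctrl.get_state(); print(Ro.from_quat(s['tcp_rot']).as_matrix().round(3))
```

```text
dim ((545.0711059570312, 195.12451171875), (120.61729431152344, 200.3051300048828), 8.704030990600586)
ill ((574.8590087890625, -136.82325744628906), (239.31381225585938, 149.56158447265625), 19.685203552246094)
cell [ 0.55168601 -0.14481462  0.09610889] 458 [ 0.52378735 -0.17342623  0.09002715] [ 0.61484503 -0.08864737  0.10085578]
grip [0.55051643 0.16337194 0.06594597] 121 [0.53697806 0.15277769 0.06012378] [0.56637772 0.17397656 0.07055175]
ptr [0.56243703 0.23384515 0.03495479] 154 [0.5188943  0.19185412 0.03200861] [0.59655311 0.27851401 0.04249112]
[[0.55749103 0.23017098 0.034     ]]
[[ 0.256 -0.     0.967]
 [-0.967  0.002  0.256]
 [-0.002 -1.     0.   ]]
```

```bash
cat >> h.py <<'E'
def go(x,yaw=None):
    """shift (mm) and turn (deg) in tool axes to reach TCP world x with tool x axis at yaw(deg), tool y down"""
    s=ctrl.get_state(); R=Ro.from_quat(s['tcp_rot']); e=s['eef_pos']
    sh=R.inv().apply(np.array(x)-e)*1000
    tr=None
    if yaw is not None:
        a=np.deg2rad(yaw); xa=np.array([np.cos(a),np.sin(a),0]); ya=np.array([0,0,-1.]); T=Ro.from_matrix(np.c_[xa,ya,np.cross(xa,ya)])
        tr=(R.inv()*T).as_rotvec(degrees=True).round(2)
    print('t',round(s['time'],2),'eef',e.round(4),'F',s['contact_force'].round(1),'open',round(s['opening'],3),'q',s['qpos'].round(2)); print('shift',sh.round(1),'turn',tr)
E
python3 - <<'E'
from h import *
go([.55,-.3,.25],-81.3)
c=viewer.calibration('wrist'); s=ctrl.get_state(); R=Ro.from_quat(s['tcp_rot'])
o=-c['R'].T@np.ravel(c['t']); print('cam in tool',R.inv().apply(o-s['eef_pos']), 'optical axis tool',R.inv().apply(c['R'][2]))
E
```

```text
t 0.1 eef [ 0.1727 -0.6519  0.2015] F [-0.1  0.6 -0.2] open 0.996 q [-1.46  0.29  1.58  0.    1.28 -0.15]
shift [-243.7  -47.9  454.8] turn [-0.01  6.13 -0.12]
cam in tool [-0.00074058 -0.17175379  0.07195677] optical axis tool [-0.00137828  0.95990256 -0.28033046]
```

>>> {"fn": "step_arm", "kwargs": {
  "rows": [
    [[0, 6, 0], [-244, -48, 455], 0],
    [[0, 6, 0], [-244, -48, 455], 0],
    [[0, 6, 0], [-244, -48, 455], 0],
    [[0, 6, 0], [-244, -48, 455], 0],
    [[0, 6, 0], [-244, -48, 455], 0],
    [[0, 6, 0], [-244, -48, 455], 0],
    [[0, 6, 0], [-244, -48, 455], 0],
    [[0, 6, 0], [-244, -48, 455], 0],
    [[0, 6, 0], [-244, -48, 455], 0],
    [[0, 6, 0], [-244, -48, 455], 0]
  ]
}}

```text
time: 0.93
eef_pos: [0.477, -0.3675, 0.241]
tcp_rot: [-0.537, 0.46, -0.46, 0.537]
contact_force: [0.9, -0.4, 0.6]
opening: 1.0
```

Run:
```python
from h import *
go([.52,.195,.22],-81.3)
```

```text
t 0.93 eef [ 0.477  -0.3675  0.241 ] F [ 0.9 -0.4  0.6] open 1.0 q [-0.82  0.1   1.72  0.    1.32  0.59]
shift [-549.2   21.3  128.8] turn [ 0.02  0.13 -0.04]
```

>>> {"fn": "step_arm", "kwargs": {
  "rows": [
    [[0, 0, 0], [-549, 21, 129], 0],
    [[0, 0, 0], [-549, 21, 129], 0],
    [[0, 0, 0], [-549, 21, 129], 0],
    [[0, 0, 0], [-549, 21, 129], 0],
    [[0, 0, 0], [-549, 21, 129], 0],
    [[0, 0, 0], [-549, 21, 129], 0],
    [[0, 0, 0], [-549, 21, 129], 0],
    [[0, 0, 0], [-549, 21, 129], 0],
    [[0, 0, 0], [-549, 21, 129], 0],
    [[0, 0, 0], [-549, 21, 129], 0]
  ]
}}

```text
time: 1.77
eef_pos: [0.5073, 0.0478, 0.2254]
tcp_rot: [0.537, -0.46, 0.46, -0.537]
contact_force: [1.1, -0.5, 0.5]
opening: 1.0
```

Run:
```python
from h import *
go([.52,.195,.22],-81.3)
```

```text
t 1.77 eef [0.5073 0.0478 0.2254] F [ 1.1 -0.5  0.5] open 1.0 q [-0.11 -0.1   1.95 -0.    1.29  1.31]
shift [-143.5    5.4   35.1] turn [ 0.02  0.12 -0.  ]
```

>>> {"fn": "step_arm", "kwargs": {
  "rows": [
    [[0, 0, 0], [-144, 5, 35], 0],
    [[0, 0, 0], [-144, 5, 35], 0],
    [[0, 0, 0], [-144, 5, 35], 0],
    [[0, 0, 0], [-144, 5, 35], 0],
    [[0, 0, 0], [-144, 5, 35], 0],
    [[0, 0, 0], [-144, 5, 35], 0]
  ]
}}

```text
time: 2.27
eef_pos: [0.5198, 0.1945, 0.22]
tcp_rot: [0.538, -0.459, 0.459, -0.537]
contact_force: [-0.4, -0.3, -0.1]
opening: 0.996
```

Run:
```python
from h import *
p,d,c=snap('wrist','w1')
s=ctrl.get_state(); go([.5505,.163,.12],-81.3)
```

```text
t 2.32 eef [0.52   0.1934 0.2202] F [ 0.2 -0.5 -0.1] open 1.003 q [ 0.17  0.01  1.86 -0.    1.28  1.59]
shift [ 34.7 100.1  25.6] turn [0.08 0.19 0.03]
```

View pics/w1.png

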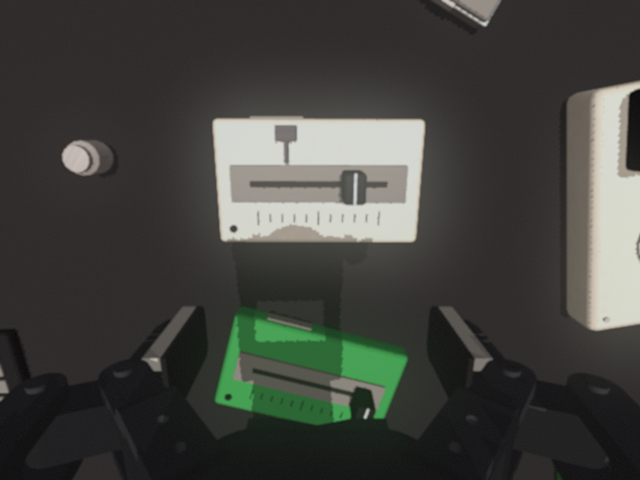

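The wrist view shows the white dimmer with the clip finger at about (286,152) and the grip's line at about (355,188). I'll measure both.

Run:
```python
from h import *
p,d,c=load('w1'); P=cloud(c,d)
hsv=cv2.cvtColor(p,cv2.COLOR_RGB2HSV); g=p.mean(2)
m=np.zeros(g.shape,np.uint8); m[110:250,205:430]=((g>120))[110:250,205:430]
cs=max(cv2.findContours(m,0,1)[0],key=cv2.contourArea)[:,0]
r=cv2.minAreaRect((plane(c,cs,.026)[:,:2]*1000).astype(np.float32)); print(r)
a=r[2]; a=a if a<45 else a-90; a=np.deg2rad(a); ex=np.array([np.cos(a),np.sin(a)]); ey=np.array([-ex[1],ex[0]]); C=np.array(r[0])/1000
def loc(X): X=np.atleast_2d(X)[:,:2]-C; return np.c_[X@ex,X@ey]
for v in range(146,163,4):
    u=np.where(g[v,275:300]<110)[0]+275; uv=[(u.mean(),v)]; print(v,len(u),u.mean(),loc(plane(c,uv,.037)).round(4),P[v,int(u.mean())].round(3))
for v in range(175,205,6):
    u=np.where(g[v,345:366]>140)[0]+345; print(v,len(u),u.mean(),loc(plane(c,[(u.mean(),v)],.067)).round(4), P[v,int(u.mean())].round(4))
print(ex,ey,C, 'lvl yaw',np.degrees(a))
```

```text
((547.3340454101562, 198.85324096679688), (120.84379577636719, 198.80743408203125), 8.61980152130127)<stdin>:10: RuntimeWarning: Mean of empty slice.
  ret = ret.dtype.type(ret / rcount)
Traceback (most recent call last):
ValueError: cannot convert float NaN to integer
```

Run:
```python
from h import *
p,d,c=load('w1'); P=cloud(c,d); g=p.mean(2)
print(g[152,276:298].astype(int)); print(g[188,340:370].astype(int))
C=np.array([.54733,.19885]); a=np.deg2rad(8.65); ex=np.array([np.cos(a),np.sin(a)]); ey=np.array([-ex[1],ex[0]])
def loc(X): X=np.atleast_2d(X)[:,:2]-C; return np.c_[X@ex,X@ey]
for v in (146,150,154,158,162):
    w=np.clip(g[v,280:294].max()-g[v,280:294]-40,0,None); u=(w*np.arange(280,294)).sum()/w.sum(); print(v,u,loc(plane(c,[(u,v)],.034)).round(4),P[v,int(round(u))].round(3))
for v in (180,186,192,198):
    w=np.clip(g[v,350:361]-120,0,None); u=(w*np.arange(350,361)).sum()/w.sum(); X=plane(c,[(u,v)],.067);print(v,u,loc(X).round(4),X.round(4), P[v,int(u)].round(4))
```

```text
[212 212 212 212 212 213 208 184 147 121 113 108 141 188 210 213 213 212
 212 212 211 212]
[107  89  79  77  78  83  85  88  88  87  88  85  89 139 192 206 179 127
  89  84  85  86  85  83  81  91 113 133 142 144]
146 285.90163934426226 [[0.0337 0.0301]] [0.576 0.233 0.039]
150 286.1373937677054 [[0.0301 0.0299]] [0.573 0.233 0.038]
154 286.0739130434782 [[0.0265 0.03  ]] [0.569 0.232 0.039]
158 286.18611987381706 [[0.0229 0.03  ]] [0.566 0.232 0.04 ]
162 286.3257142857143 [[0.0192 0.0299]] [0.562 0.231 0.039]
180 355.16488549618316 [[ 0.0067 -0.0318]] [[0.5588 0.1684 0.067 ]] [0.5588 0.1686 0.0675]
186 354.8787878787879 [[ 0.0016 -0.0317]] [[0.5537 0.1677 0.067 ]] [0.5537 0.1686 0.0683]
192 354.79278074866306 [[-0.0036 -0.0318]] [[0.5485 0.1669 0.067 ]] [0.5484 0.1675 0.067 ]
198 354.68113975576665 [[-0.0089 -0.0319]] [[0.5434 0.166  0.067 ]] [0.5435 0.1668 0.0686]
```

>>> {"fn": "step_arm", "kwargs": {
  "rows": [
    [[0, 0, 0], [31, 100, 26], 0],
    [[0, 0, 0], [31, 100, 26], 0],
    [[0, 0, 0], [31, 100, 26], 0],
    [[0, 0, 0], [31, 100, 26], 0],
    [[0, 0, 0], [31, 100, 26], 0]
  ]
}}

```text
time: 2.73
eef_pos: [0.55, 0.1651, 0.1195]
tcp_rot: [0.537, -0.462, 0.46, -0.535]
contact_force: [0.9, -0.6, 0.1]
opening: 1.002
```

Run:
```python
from h import *
go([.551,.1655,.043],-81.35)
p,d,c=snap('wrist','w2')
```

```text
t 2.73 eef [0.55   0.1651 0.1195] F [ 0.9 -0.6  0.1] open 1.002 q [0.12 0.15 1.9  0.   1.1  1.53]
shift [-0.2 76.5  1.4] turn [ 0.22  0.02 -0.01]
```

View pics/w2.png

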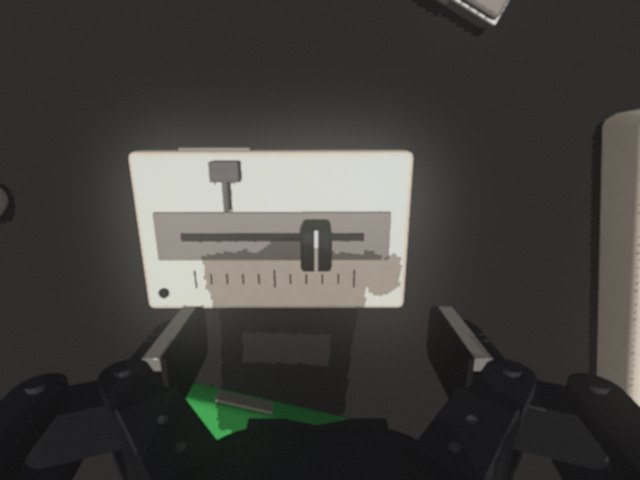

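The grip line at (316,250) is centred between the fingers (about 317), so I descend and close on it.

>>> {"fn": "step_arm", "kwargs": {
  "newtons": 30,
  "rows": [
    [[0, 0, 0], [0, 38, 1], 0],
    [[0, 0, 0], [0, 76, 1], 0],
    [[0, 0, 0], [0, 76, 1], 0],
    [[0, 0, 0], [0, 76, 1], 1],
    [[0, 0, 0], [0, 76, 1], 1],
    [[0, 0, 0], [0, 76, 1], 1],
    [[0, 0, 0], [0, 76, 1], 1],
    [[0, 0, 0], [0, 76, 1], 1],
    [[0, 0, 0], [0, 76, 1], 1],
    [[0, 0, 0], [0, 76, 1], 1]
  ]
}}

```text
time: 3.62
eef_pos: [0.5522, 0.167, 0.0455]
tcp_rot: [-0.537, 0.46, -0.46, 0.537]
contact_force: [-0.2, 0.6, -0.1]
opening: 0.005
```

Run:
```python
from h import *
go([.551,.1655,.043],-81.35)
p,d,c=snap('wrist','w3')
```

```text
t 3.62 eef [0.5522 0.167  0.0455] F [-0.2  0.6 -0.1] open 0.005 q [0.12 0.25 1.93 0.   0.96 1.53]
shift [ 1.3  2.5 -1.5] turn [-0.07  0.18  0.  ]
```

View pics/w3.png

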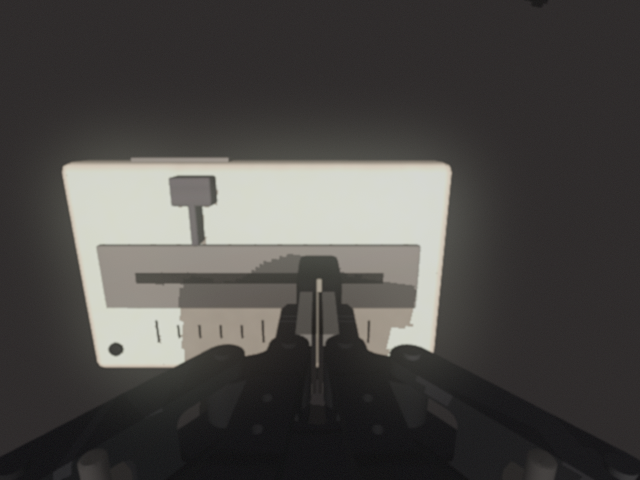

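Run:
```python
from h import *
p,d,c=load('w3'); P=cloud(c,d)
print(proj(c,[.5522,.167,.0455]),proj(c,[.551,.1655,.067]))
for uv in [(318,262),(310,275),(328,275),(318,285),(305,300),(333,300),(305,320),(333,320),(290,345),(345,345),(318,330)]: print(uv,P[uv[1],uv[0]].round(4))
cv2.imwrite('pics/w3c.png',cv2.resize(p[230:400,240:400],None,fx=3.5,fy=3.5,interpolation=2)[:,:,::-1])
snap('top','t3');snap('side','s3')
```

```text
[[318.98495392 286.39723802]] [[322.12683426 308.28950911]]
(318, 262) [0.5647 0.1694 0.0454]
(310, 275) [0.564  0.1729 0.0626]
(328, 275) [0.5655 0.1652 0.0634]
(318, 285) [0.5619 0.169  0.0676]
(305, 300) [0.5628 0.1742 0.0867]
(333, 300) [0.5644 0.1637 0.0866]
(305, 320) [0.5632 0.1737 0.1033]
(333, 320) [0.5646 0.1644 0.1033]
(290, 345) [0.5642 0.1777 0.1217]
(345, 345) [0.566  0.1618 0.1205]
(318, 330) [0.5635 0.1694 0.1094]
```

View pics/w3c.png

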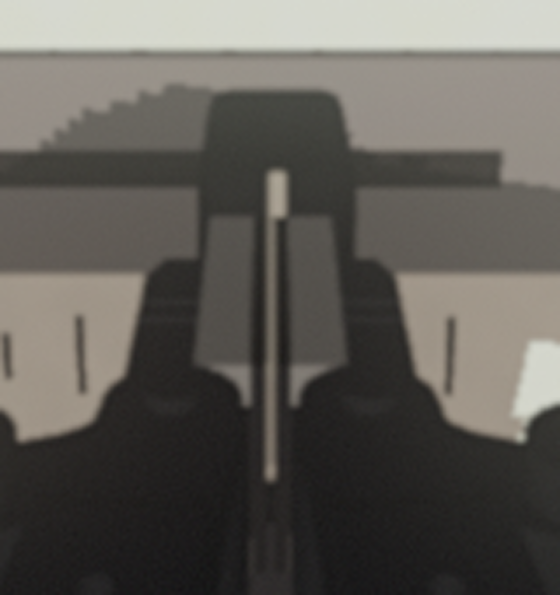

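View pics/s3.png

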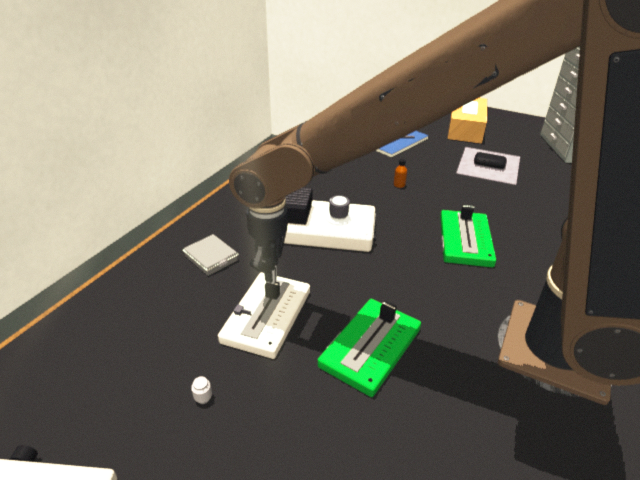

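Run:
```python
from h import *
p,d,c=load('s3'); P=cloud(c,d)
print(proj(c,[[.5522,.167,.0455],[.551,.1655,.067],[.551,.1655,.031]]))
for v in range(240,306,4): print(v,P[v,272].round(3),P[v,268].round(3),p[v,272])
cv2.imwrite('pics/s3c.png',cv2.resize(p[220:340,210:330],None,fx=5,fy=5,interpolation=2)[:,:,::-1])
```

```text
[[270.4759496  289.20672283]
 [270.91811758 281.21576651]
 [271.63879975 294.08092656]]
240 [0.522 0.197 0.204] [0.528 0.201 0.204] [49 48 41]
244 [0.533 0.182 0.18 ] [0.535 0.191 0.186] [59 58 54]
248 [0.531 0.185 0.174] [0.536 0.191 0.176] [51 50 49]
252 [0.532 0.184 0.164] [0.534 0.195 0.171] [55 54 47]
256 [0.534 0.182 0.152] [0.534 0.195 0.161] [58 55 51]
260 [0.535 0.182 0.141] [0.542 0.184 0.14 ] [64 61 55]
264 [0.536 0.18  0.13 ] [0.547 0.178 0.123] [56 55 49]
268 [0.536 0.181 0.12 ] [0.534 0.198 0.134] [60 59 51]
272 [0.542 0.174 0.102] [0.532 0.201 0.127] [144 137 127]
276 [0.54  0.176 0.094] [0.546 0.182 0.095] [125 122 111]
280 [0.541 0.176 0.083] [0.547 0.181 0.084] [106 105  91]
284 [0.546 0.169 0.065] [0.553 0.173 0.065] [84 80 70]
288 [0.54  0.179 0.064] [0.551 0.177 0.058] [63 58 51]
292 [0.541 0.178 0.051] [0.552 0.177 0.046] [64 62 50]
296 [0.542 0.178 0.04 ] [0.552 0.178 0.035] [60 60 50]
300 [0.543 0.177 0.027] [0.55  0.181 0.027] [136 129 114]
304 [0.537 0.186 0.027] [0.542 0.194 0.031] [139 133 114]
```

View pics/s3c.png

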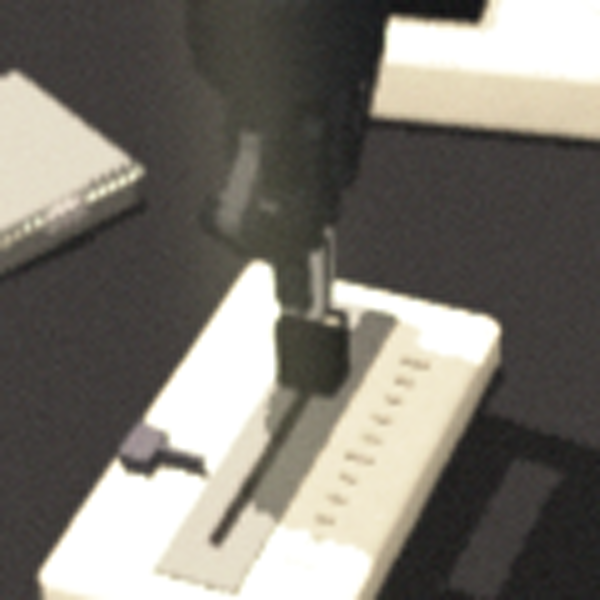

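The fingers shut fully with no force, and the side and wrist views show their tips at or above the block's top, about 25 mm higher than the reported TCP suggests. I'll open, go 25 mm lower and try again. Open tips clear the console under either reading of the height.

>>> {"fn": "step_arm", "kwargs": {
  "newtons": 30,
  "rows": [
    [[0, 0, 0], [0, -15, 0], 0],
    [[0, 0, 0], [0, -15, 0], 0],
    [[0, 0, 0], [0, -15, 0], 0],
    [[0, 0, 0], [0, -15, 0], 0],
    [[0, 0, 0], [0, -15, 0], 0],
    [[0, 0, 0], [0, -15, 0], 0],
    [[0, 0, 0], [0, -15, 0], 0],
    [[0, 0, 0], [0, 0, 0], 0],
    [[0, 0, 0], [0, 12, 0], 0],
    [[0, 0, 0], [0, 23, 0], 0]
  ]
}}

```text
time: 4.6
eef_pos: [0.5513, 0.1669, 0.0205]
tcp_rot: [0.537, -0.46, 0.46, -0.537]
contact_force: [-1.1, 0.7, -0.2]
opening: 1.001
```

Run:
```python
from h import *
go([.551,.1655,.022],-81.35)
snap('side','s4')
p,d,c=load('s4')
cv2.imwrite('pics/s4c.png',cv2.resize(p[220:340,210:330],None,fx=5,fy=5,interpolation=2)[:,:,::-1])
snap('wrist','w4')
```

```text
t 4.6 eef [0.5513 0.1669 0.0205] F [-1.1  0.7 -0.2] open 1.001 q [0.12 0.29 1.94 0.   0.91 1.53]
shift [ 1.3 -1.5 -0.5] turn [ 0.07  0.18 -0.  ]
```

View pics/s4c.png

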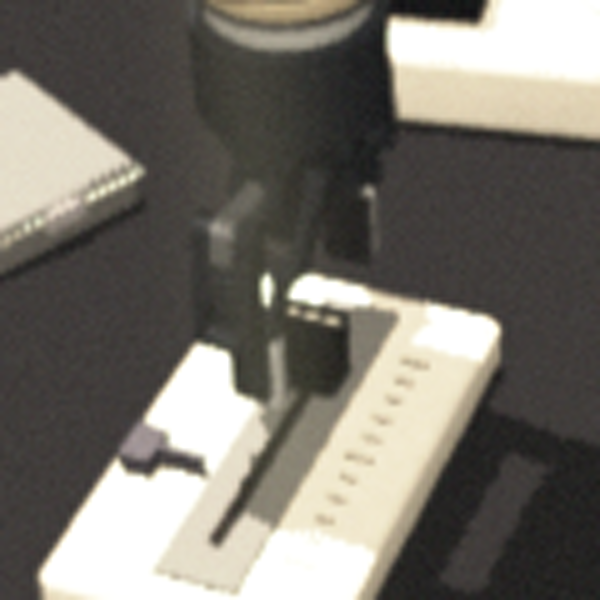

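View pics/w4.png

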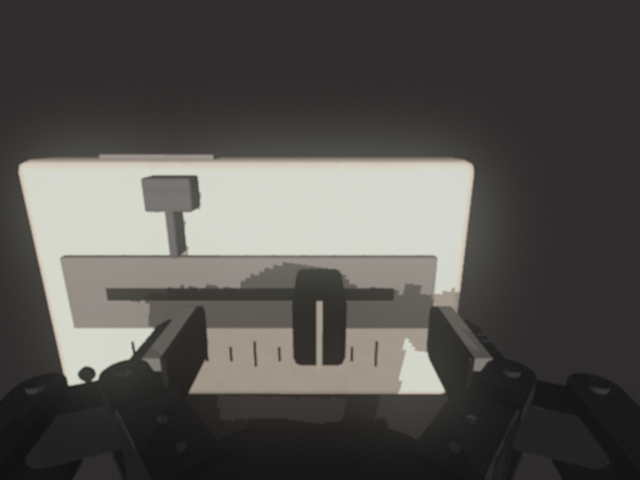

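Run:
```python
from h import *
p,d,c=load('s4'); P=cloud(c,d)
for u in (253,258,262):
  for v in range(272,304,4): print(u,v,P[v,u].round(3))
p,d,c=load('w4'); P=cloud(c,d)
for uv in [(205,308),(200,320),(195,350),(205,380),(430,308),(435,330),(319,340)]: print(uv,P[uv[1],uv[0]].round(3))
```

```text
253 272 [0.54  0.238 0.151]
253 276 [0.541 0.238 0.141]
253 280 [0.54  0.239 0.132]
253 284 [0.544 0.235 0.117]
253 288 [0.539 0.243 0.115]
253 292 [0.593 0.173 0.025]
253 296 [0.587 0.182 0.023]
253 300 [0.579 0.195 0.026]
258 272 [0.531 0.235 0.152]
258 276 [0.53  0.237 0.145]
258 280 [0.53  0.238 0.136]
258 284 [0.53  0.239 0.126]
258 288 [0.53  0.239 0.116]
258 292 [0.543 0.224 0.088]
258 296 [0.543 0.225 0.078]
258 300 [0.569 0.19  0.026]
262 272 [0.529 0.225 0.146]
262 276 [0.528 0.228 0.139]
262 280 [0.528 0.228 0.128]
262 284 [0.528 0.23  0.12 ]
262 288 [0.525 0.234 0.115]
262 292 [0.532 0.225 0.094]
262 296 [0.535 0.223 0.08 ]
262 300 [0.536 0.222 0.068]
(205, 308) [0.536 0.218 0.031]
(200, 320) [0.549 0.211 0.065]
(195, 350) [0.542 0.21  0.074]
(205, 380) [0.494 0.216 0.028]
(430, 308) [0.565 0.127 0.061]
(435, 330) [0.56  0.126 0.068]
(319, 340) [0.55  0.167 0.069]
```

>>> {"fn": "step_arm", "kwargs": {
  "newtons": 30,
  "rows": [
    [[0, 0, 0], [0, 4, 0], 0],
    [[0, 0, 0], [0, 4, 0], 1],
    [[0, 0, 0], [0, 4, 0], 1],
    [[0, 0, 0], [0, 4, 0], 1],
    [[0, 0, 0], [0, 4, 0], 1],
    [[0, 0, 0], [0, 4, 0], 1],
    [[0, 0, 0], [0, 4, 0], 1],
    [[0, 0, 0], [0, 4, 0], 1]
  ]
}}

```text
time: 5.37
eef_pos: [0.5522, 0.167, 0.0184]
tcp_rot: [-0.537, 0.46, -0.46, 0.537]
contact_force: [-0.7, -0.3, 1.9]
opening: 0.226
```

Run:
```python
from h import *
go([.551,.1655,.022],-81.35)
snap('wrist','w5')
```

```text
t 5.37 eef [0.5522 0.167  0.0184] F [-0.7 -0.3  1.9] open 0.226 q [ 0.12  0.29  1.94 -0.    0.91  1.53]
shift [ 1.3 -3.6 -1.4] turn [-0.04  0.17  0.  ]
```

View pics/w5.png

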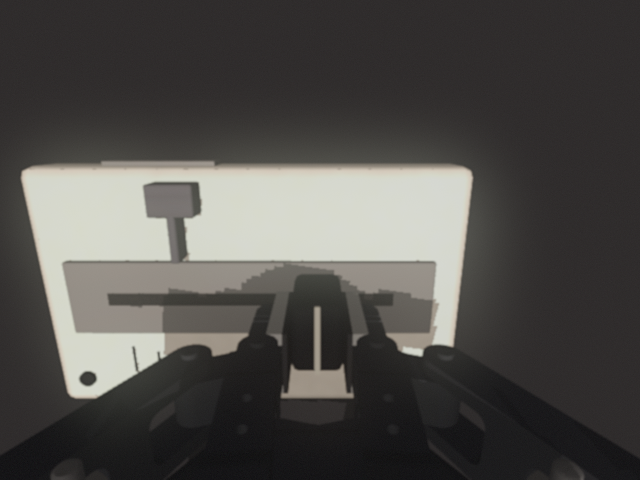

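It is held: opening 0.226 is about 19–20 mm. I slide it 62 mm toward the clip, along tool -x.

>>> {"fn": "step_arm", "kwargs": {
  "rows": [
    [[0, 0, 0], [-12, 0, 0], 1],
    [[0, 0, 0], [-24, 0, 0], 1],
    [[0, 0, 0], [-36, 0, 0], 1],
    [[0, 0, 0], [-48, 0, 0], 1],
    [[0, 0, 0], [-58, 0, 0], 1],
    [[0, 0, 0], [-62, 0, 0], 1],
    [[0, 0, 0], [-62, 0, 0], 1],
    [[0, 0, 0], [-62, 0, 0], 1]
  ]
}}

```text
time: 6.08
eef_pos: [0.5424, 0.2305, 0.0184]
tcp_rot: [-0.536, 0.46, -0.46, 0.538]
contact_force: [-1.3, 1.6, 5.6]
opening: 0.222
```

Run:
```python
from h import *
go([.551,.1655,.022],-81.35)
snap('wrist','w6')
```

```text
t 6.08 eef [0.5424 0.2305 0.0184] F [-1.3  1.6  5.6] open 0.222 q [0.23 0.32 1.91 0.   0.91 1.64]
shift [65.6 -3.8 -1.5] turn [-0.07  0.22 -0.11]
```

View pics/w6.png

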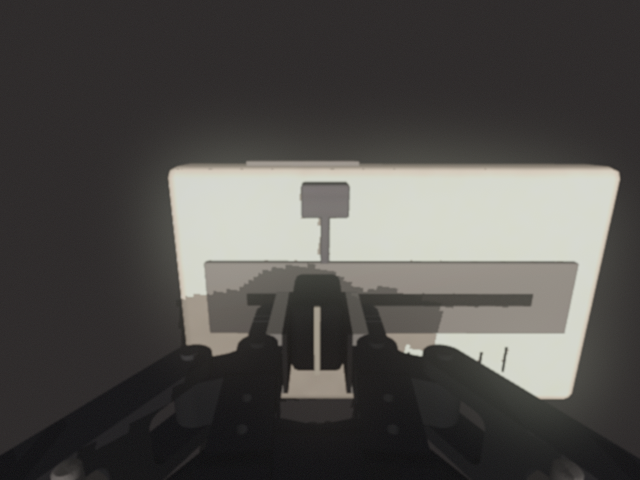

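The finger is at u≈325 (v 215–262) and the grip line at u≈317 (v 305–370). I'll work out the remaining offset on their own height planes.

```bash
cat > rel.py <<'E'
from h import *
def rel(f,fw,fv,lw,lv):
    p,d,c=load(f); P=cloud(c,d); g=p.mean(2)
    a=np.deg2rad(8.65); ey=np.array([-np.sin(a),np.cos(a)])
    F=[];L=[]
    for v in fv:
        s=g[v,fw[0]:fw[1]]; w=np.clip(s.max()-s-40,0,None); u=(w*np.arange(*fw)).sum()/w.sum(); F.append(plane(c,[(u,v)],.0375)[0,:2]@ey)
    for v in lv:
        s=g[v,lw[0]:lw[1]]; w=np.clip(s-(s.max()+s.min())/2,0,None); u=(w*np.arange(*lw)).sum()/w.sum(); L.append(plane(c,[(u,v)],.067)[0,:2]@ey)
    print('finger',np.round(F,4),'line',np.round(L,4),'line-finger mm',1000*(np.mean(L)-np.mean(F)))
if __name__=='__main__':
    rel('w6',(312,338),(225,235,245,255),(309,326),(320,335,350))
    rel('w5',(163,190),(225,235,245,255),(309,326),(320,335,350))
E
python3 rel.py
```

```text
finger [0.1442 0.1441 0.1444 0.1442] line [0.1473 0.1473 0.1473] line-finger mm 3.1214138964794635
finger [0.142 0.142 0.142 0.142] line [0.083 0.083 0.083] line-finger mm -58.97587369133062
```

>>> {"fn": "step_arm", "kwargs": {
  "rows": [
    [[0, 0, 0], [2, 0, 0], 1],
    [[0, 0, 0], [2, 0, 0], 1],
    [[0, 0, 0], [2, 0, 0], 1]
  ]
}}

```text
time: 6.38
eef_pos: [0.5428, 0.2281, 0.0184]
tcp_rot: [-0.536, 0.46, -0.46, 0.538]
contact_force: [-2.6, 0.5, 5.1]
opening: 0.225
```

>>> {"fn": "step_arm", "kwargs": {
  "rows": [
    [[0, 0, 0], [0, 0, 0], 0],
    [[0, 0, 0], [0, 0, 0], 0],
    [[0, 0, 0], [0, 0, 0], 0],
    [[0, 0, 0], [0, 0, 0], 0],
    [[0, 0, 0], [0, 0, 0], 0],
    [[0, 0, 0], [0, -15, 0], 0],
    [[0, 0, 0], [0, -40, 0], 0],
    [[0, 0, 0], [0, -80, 0], 0],
    [[0, 0, 0], [0, -120, 0], 0],
    [[0, 0, 0], [0, -120, 0], 0]
  ]
}}

```text
time: 7.22
eef_pos: [0.5483, 0.2276, 0.1477]
tcp_rot: [-0.532, 0.457, -0.464, 0.542]
contact_force: [1.0, -0.1, 0.3]
opening: 1.005
```

Run:
```python
from h import *
go([.551,.1655,.022],-81.35)
snap('wrist','w7'); snap('top','t7')
```

```text
t 7.22 eef [0.5483 0.2276 0.1477] F [ 1.  -0.1  0.3] open 1.005 q [0.22 0.15 1.84 0.   1.13 1.64]
shift [ 62.  125.5  -8.9] turn [-0.95  0.18 -0.07]
```

View pics/w7.png

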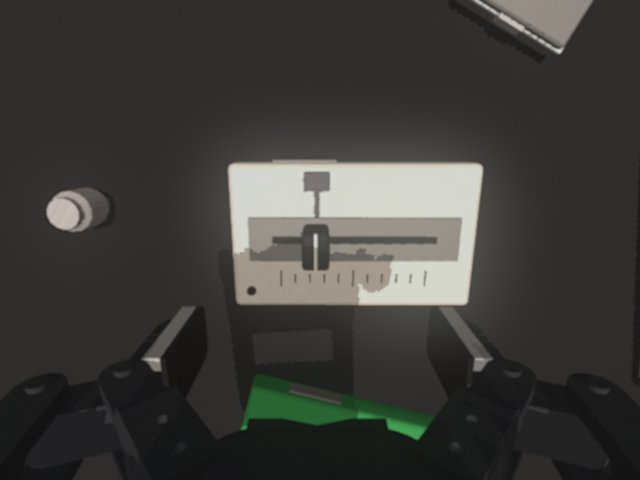

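View pics/t7.png

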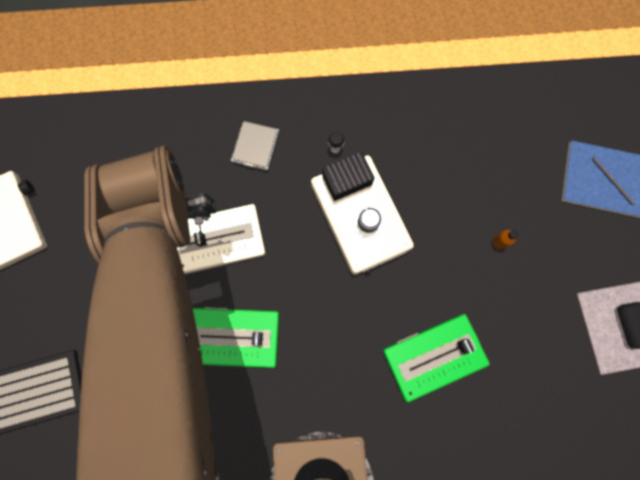

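Run:
```python
from rel import *
rel('w7',(309,326),(197,203,209,214),(308,324),(238,246,254,262))
go([.6,-.145,.25],-81.35)
p,d,c=load('top0'); P=cloud(c,d)
# cell circle: top disc bright; collar
m=(P[...,2]>.092)&(P[...,2]<.100); m[:205]=0;m[:,:355]=0;m[235:]=0;m[:,385:]=0
X=P[m][:,:2]; print(m.sum(),X.mean(0),cv2.minEnclosingCircle((X*1000).astype(np.float32)))
```

```text
finger [0.1442 0.1442 0.1445 0.1441] line [0.145  0.145  0.1451 0.1451] line-finger mm 0.7730498600694302
t 7.32 eef [0.5444 0.2266 0.1407] F [-0.3 -0.8 -0.3] open 1.0 q [0.22 0.16 1.85 0.   1.13 1.64]
shift [ 375.7 -109.5   -1.4] turn [-0.33  0.17 -0.03]
413 [ 0.54860722 -0.14777558] ((549.174072265625, -148.031494140625), 25.612688064575195)
```

The dimmer is level to about 0.8 mm, with the line at (316,250) under the finger at (317,205). The cell axis is at (0.549,-0.148), and its 25.6 mm radius and place on the base agree. I now move over it, pre-rotated 30° anticlockwise to leave wrist range.

Run:
```python
from h import *
go([.549,-.148,.16],-51.3)
```

```text
t 7.32 eef [0.5444 0.2266 0.1407] F [-0.3 -0.8 -0.3] open 1.0 q [0.22 0.16 1.85 0.   1.13 1.64]
shift [370.9 -19.8 -52.8] turn [ -0.33 -29.88   0.06]
```

>>> {"fn": "step_arm", "kwargs": {
  "rows": [
    [[0, -7, 0], [40, -20, -6], 0],
    [[0, -14, 0], [80, -20, -12], 0],
    [[0, -21, 0], [120, -20, -17], 0],
    [[0, -28, 0], [160, -20, -23], 0],
    [[0, -30, 0], [200, -20, -29], 0],
    [[0, -30, 0], [240, -20, -34], 0],
    [[0, -30, 0], [280, -20, -40], 0],
    [[0, -30, 0], [320, -20, -46], 0],
    [[0, -30, 0], [360, -20, -52], 0],
    [[0, -30, 0], [371, -20, -53], 0]
  ]
}}

```text
time: 8.15
eef_pos: [0.5458, -0.1529, 0.1556]
tcp_rot: [0.638, -0.308, 0.306, -0.637]
contact_force: [0.3, 0.6, 0.3]
opening: 1.0
```

>>> {"fn": "step_arm", "kwargs": {
  "rows": [
    [[0, 0, 0], [0, 0, 0], 0],
    [[0, 0, 0], [0, 0, 0], 0]
  ]
}}

```text
time: 8.32
eef_pos: [0.5462, -0.1484, 0.1559]
tcp_rot: [-0.637, 0.307, -0.305, 0.638]
contact_force: [-0.5, -0.5, -0.6]
opening: 0.997
```

Run:
```python
from h import *
go([.549,-.148,.16],-51.3)
p,d,c=snap('wrist','w8'); P=cloud(c,d)
m=(P[...,2]>.092)&(P[...,2]<.100)&(np.hypot(P[...,0]-.549,P[...,1]+.148)<.035)
X=P[m][:,:2]; print(m.sum(),X.mean(0),cv2.minEnclosingCircle((X*1000).astype(np.float32)),P[m][:,2].mean()); print(proj(c,[.549,-.148,.096]))
```

```text
t 8.32 eef [ 0.5462 -0.1484  0.1559] F [-0.5 -0.5 -0.6] open 0.997 q [-0.44  0.09  1.89  0.    1.16  0.45]
shift [ 1.4 -4.1  2.4] turn [ 0.06  0.01 -0.21]
4578 [ 0.54952403 -0.14419046] ((548.3572387695312, -145.061279296875), 25.86855697631836) 0.09685306253425628
[[320.40976324 247.51337734]]
```

View pics/w8.png

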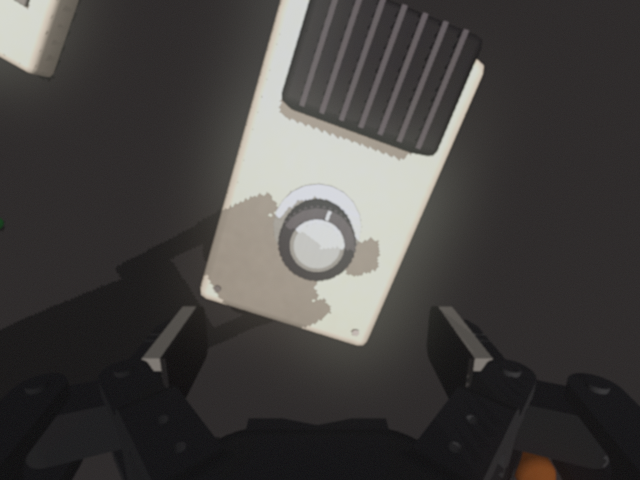

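The wrist view shows the cell centred at (317,240), midway between the fingers, with the lamp housing beyond at (380,75). The cell's rib is at (328,214). I descend part way and check.

>>> {"fn": "step_arm", "kwargs": {
  "rows": [
    [[0, 0, 0], [0, 30, 4], 0],
    [[0, 0, 0], [0, 60, 4], 0],
    [[0, 0, 0], [0, 90, 4], 0],
    [[0, 0, 0], [0, 90, 4], 0],
    [[0, 0, 0], [0, 90, 4], 0]
  ]
}}

```text
time: 8.78
eef_pos: [0.5487, -0.1434, 0.0657]
tcp_rot: [-0.638, 0.307, -0.303, 0.638]
contact_force: [0.2, 0.0, 0.2]
opening: 1.002
```

Run:
```python
from h import *
go([.549,-.146,.033],-51.3)
p,d,c=snap('wrist','w9'); P=cloud(c,d)
m=(P[...,2]>.092)&(P[...,2]<.100)&(np.hypot(P[...,0]-.549,P[...,1]+.148)<.035)
X=P[m][:,:2]; print(m.sum(),cv2.minEnclosingCircle((X*1000).astype(np.float32)))
for uv in [(197,308),(200,320),(430,312),(435,330)]: print(uv,P[uv[1],uv[0]].round(3))
```

```text
t 8.78 eef [ 0.5487 -0.1434  0.0657] F [0.2 0.  0.2] open 1.002 q [-0.43  0.21  1.94  0.    1.    0.46]
shift [ 2.4 32.7 -1.3] turn [ 0.13  0.26 -0.3 ]
10438 ((548.7745361328125, -144.99977111816406), 25.934844970703125)
(197, 308) [ 0.531 -0.102  0.114]
(200, 320) [ 0.527 -0.105  0.114]
(430, 312) [ 0.582 -0.171  0.11 ]
(435, 330) [ 0.579 -0.173  0.116]
```

View pics/w9.png

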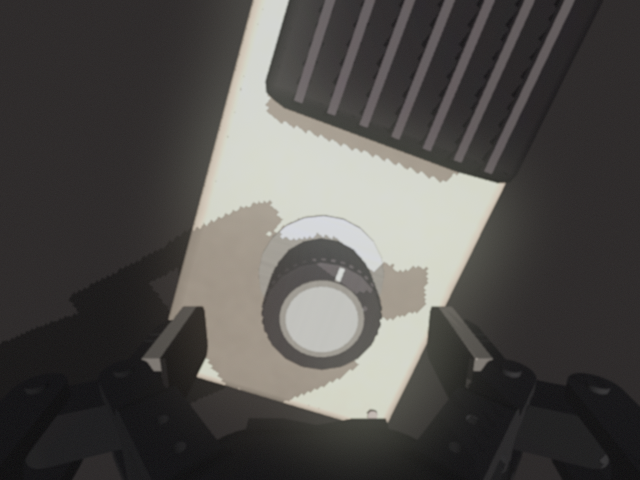

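The fingertips' midpoint (0.548,-0.143) agrees with the cell axis (0.549,-0.145) once shifted 1 mm. I descend to grip height and close.

>>> {"fn": "step_arm", "kwargs": {
  "newtons": 60,
  "rows": [
    [[0, 0, 0], [1, 20, -1], 0],
    [[0, 0, 0], [1, 38, -1], 0],
    [[0, 0, 0], [1, 38, -1], 0],
    [[0, 0, 0], [1, 38, -1], 0.2],
    [[0, 0, 0], [1, 38, -1], 1],
    [[0, 0, 0], [1, 38, -1], 1],
    [[0, 0, 0], [1, 38, -1], 1],
    [[0, 0, 0], [1, 38, -1], 1]
  ]
}}

```text
time: 9.5
eef_pos: [0.5495, -0.1452, 0.031]
tcp_rot: [-0.636, 0.307, -0.304, 0.639]
contact_force: [-4.4, 6.5, 3.9]
opening: 0.571
```

Run:
```python
from h import *
go([.549,-.146,.033],-51.3)
p,d,c=snap('wrist','w10'); P=cloud(c,d)
p,d,c=snap('side','s10')
cv2.imwrite('pics/s10c.png',cv2.resize(p[150:260,260:390],None,fx=5,fy=5,interpolation=2)[:,:,::-1])
```

```text
t 9.5 eef [ 0.5495 -0.1452  0.031 ] F [-4.4  6.5  3.9] open 0.571 q [-0.44  0.26  1.95  0.    0.93  0.45]
shift [ 0.3 -2.  -0.9] turn [-0.06  0.05 -0.28]
```

View pics/w10.png

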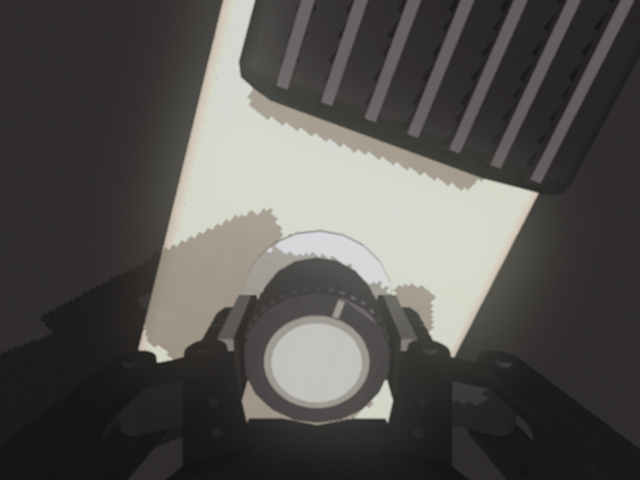

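View pics/s10c.png

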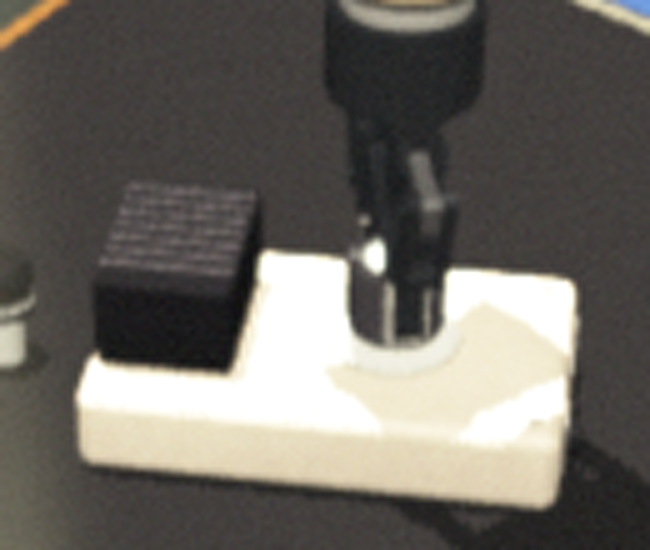

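The cell is held: opening 0.571 is about 48.5 mm, and the pads sit on the collar. I turn 20° clockwise, then press down lightly.

>>> {"fn": "step_arm", "kwargs": {
  "rows": [
    [[0, 4, 0], [0, 0, 0], 1],
    [[0, 8, 0], [0, 0, 0], 1],
    [[0, 12, 0], [0, 0, 0], 1],
    [[0, 16, 0], [0, 0, 0], 1],
    [[0, 20, 0], [0, 0, 0], 1],
    [[0, 20, 0], [0, 3, 0], 1],
    [[0, 20, 0], [0, 3, 0], 1],
    [[0, 20, 0], [0, 3, 0], 1]
  ]
}}

```text
time: 10.27
eef_pos: [0.5499, -0.1458, 0.0303]
tcp_rot: [-0.574, 0.413, -0.41, 0.575]
contact_force: [-8.7, 6.4, 13.0]
opening: 0.569
```

Run:
```python
from h import *
go([.549,-.146,.031],-71.3)
p,d,c=snap('wrist','w11');
```

```text
t 10.27 eef [ 0.5499 -0.1458  0.0303] F [-8.7  6.4 13. ] open 0.569 q [-0.44  0.26  1.95  0.    0.93  0.8 ]
shift [-0.1 -0.7 -0.9] turn [ 0.08  0.09 -0.25]
```

View pics/w11.png

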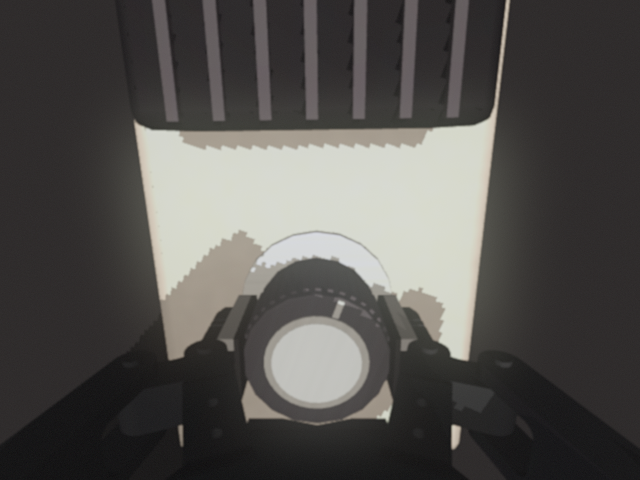

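The cell turned with the gripper (the rib stays at (339,310)) and carries 13 N on the pin. I keep turning in small steps and watch z.

>>> {"fn": "step_arm", "kwargs": {
  "rows": [
    [[0, 3, 0], [0, 0, 0], 1],
    [[0, 6, 0], [0, 0, 0], 1],
    [[0, 9, 0], [0, 0, 0], 1],
    [[0, 12, 0], [0, 0, 0], 1],
    [[0, 15, 0], [0, 0, 0], 1],
    [[0, 15, 0], [0, 0, 0], 1]
  ]
}}

```text
time: 10.82
eef_pos: [0.55, -0.1462, 0.0303]
tcp_rot: [-0.516, 0.485, -0.482, 0.516]
contact_force: [-8.0, 5.9, 12.6]
opening: 0.57
```

>>> {"fn": "step_arm", "kwargs": {
  "rows": [
    [[0, 3, 0], [0, 0, 0], 1],
    [[0, 6, 0], [0, 0, 0], 1],
    [[0, 8, 0], [0, 0, 0], 1],
    [[0, 8, 0], [0, 0, 0], 1]
  ]
}}

```text
time: 11.15
eef_pos: [0.55, -0.1465, 0.0301]
tcp_rot: [-0.481, 0.519, -0.517, 0.481]
contact_force: [-7.7, 4.4, 11.4]
opening: 0.568
```

>>> {"fn": "step_arm", "kwargs": {
  "rows": [
    [[0, 3, 0], [0, 0, 0], 1],
    [[0, 6, 0], [0, 0, 0], 1],
    [[0, 8, 0], [0, 0, 0], 1],
    [[0, 8, 0], [0, 0, 0], 1]
  ]
}}

```text
time: 11.48
eef_pos: [0.5499, -0.1467, 0.0291]
tcp_rot: [-0.444, 0.551, -0.55, 0.444]
contact_force: [-5.2, 2.5, 6.5]
opening: 0.57
```

>>> {"fn": "step_arm", "kwargs": {
  "rows": [
    [[0, 3, 0], [0, 0, 0], 1],
    [[0, 6, 0], [0, 0, 0], 1],
    [[0, 8, 0], [0, 0, 0], 1],
    [[0, 8, 0], [0, 0, 0], 1]
  ]
}}

```text
time: 11.82
eef_pos: [0.5499, -0.1469, 0.0289]
tcp_rot: [-0.405, 0.581, -0.579, 0.404]
contact_force: [-4.6, 2.8, 5.3]
opening: 0.566
```

Force fell from 11 to 5 N and z dropped 1.2 mm, so it may be entering the keyway. I'll check the rib.

Run:
```python
from h import *
go([.549,-.146,.031],-110)
p,d,c=snap('wrist','w12');
```

```text
t 11.82 eef [ 0.5499 -0.1469  0.0289] F [-4.6  2.8  5.3] open 0.566 q [-0.44  0.26  1.95  0.    0.93  1.48]
shift [-0.6 -2.1 -1.1] turn [ 0.1  -0.24 -0.02]
```

View pics/w12.png

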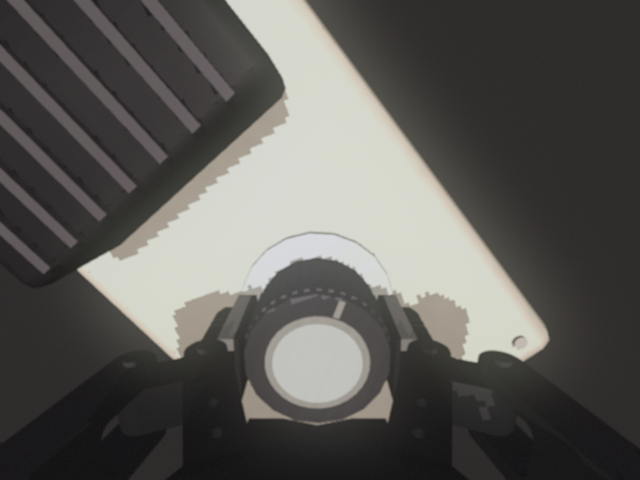

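The rib is still at (339,310), so the cell turns with the gripper. I test-press 4 mm here.

>>> {"fn": "step_arm", "kwargs": {
  "rows": [
    [[0, 0, 0], [0, 2, 0], 1],
    [[0, 0, 0], [0, 4, 0], 1],
    [[0, 0, 0], [0, 4, 0], 1],
    [[0, 0, 0], [0, 4, 0], 1]
  ]
}}

```text
time: 12.2
eef_pos: [0.5499, -0.147, 0.0257]
tcp_rot: [-0.405, 0.581, -0.579, 0.404]
contact_force: [-7.5, 3.2, 10.9]
opening: 0.57
```

>>> {"fn": "step_arm", "kwargs": {
  "rows": [
    [[0, 0, 0], [0, 2, 0], 1],
    [[0, 0, 0], [0, 4, 0], 1],
    [[0, 0, 0], [0, 4, 0], 1],
    [[0, 0, 0], [0, 4, 0], 1]
  ]
}}

```text
time: 12.53
eef_pos: [0.5499, -0.147, 0.0256]
tcp_rot: [-0.406, 0.581, -0.578, 0.404]
contact_force: [-16.2, 6.3, 29.7]
opening: 0.568
```

Run:
```python
from h import *
go([.549,-.146,.031],-110)
p,d,c=snap('wrist','w13'); P=cloud(c,d)
q,e,f=load('w12');Q=cloud(f,e)
for uv in [(280,335),(317,362),(355,330)]: print(P[uv[1],uv[0]].round(4),Q[uv[1],uv[0]].round(4))
# top-disc height (glass) in both, independent of pads
for n,A in (('w12',Q),('w13',P)): print(n,np.median(A[345:385,295:340,2]).round(4), 'ring',np.median(A[240:250,310:325,2]).round(4))
p2,d2,c2=snap('side','s13')
cv2.imwrite('pics/s13c.png',cv2.resize(p2[150:260,260:390],None,fx=5,fy=5,interpolation=2)[:,:,::-1])
```

```text
t 12.53 eef [ 0.5499 -0.147   0.0256] F [-16.2   6.3  29.7] open 0.568 q [-0.44  0.27  1.95 -0.    0.92  1.48]
shift [-0.6 -5.4 -1.2] turn [ 0.28 -0.13 -0.01]
[ 0.5635 -0.138   0.0898] [ 0.5621 -0.1373  0.0907]
[ 0.5502 -0.1459  0.0901] [ 0.5501 -0.1459  0.0936]
[ 0.5562 -0.1612  0.0885] [ 0.5559 -0.1612  0.0917]
w12 0.0927 ring 0.0496
w13 0.0896 ring 0.0496
```

View pics/w13.png

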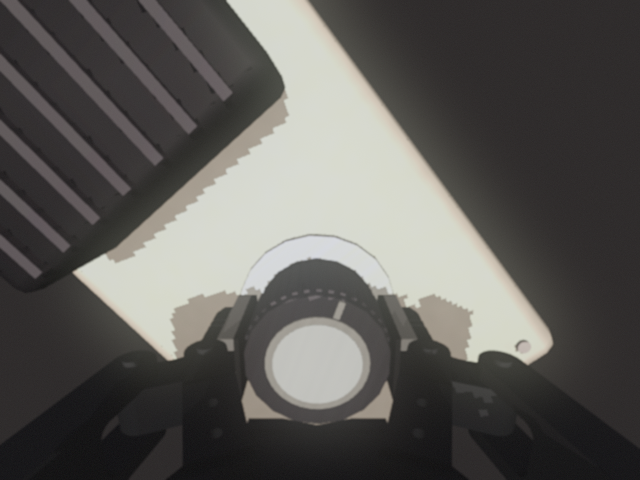

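View pics/s13c.png

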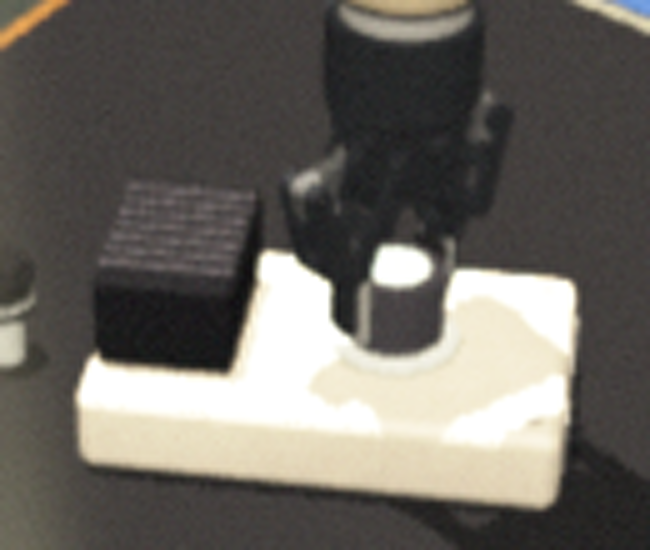

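Force rose 19 N with no further travel, so it is on a hard stop. I'll compare the cell top's height against earlier frames to see whether that stop is home or the pin.

Run:
```python
from h import *
for f in ['w8','w9','w10','w11','w12','w13']:
    p,d,c=load(f); P=cloud(c,d); r=np.hypot(P[...,0]-.5495,P[...,1]+.146)
    m=(r<.014)&(P[...,2]>.07)&(P[...,2]<.11); a=(r>.03)&(r<.033)&(P[...,2]>.046)&(P[...,2]<.053)&(P[...,0]-.55+(P[...,1]+.146)>0); k=(r>.021)&(r<.024)&(P[...,2]>.08)
    print(f,'glass',np.median(P[m][:,2]).round(4),m.sum(),'rim',np.median(P[k][:,2]).round(4),'ring',np.median(P[a][:,2]).round(4),a.sum())
```

```text
w8 glass 0.0974 1427 rim 0.2753 ring 0.0496 502
w9 glass 0.0975 3227 rim 0.0968 ring 0.0495 1031
w10 glass 0.0947 4875 rim 0.0943 ring 0.0495 1372
w11 glass 0.094 4875 rim 0.0935 ring 0.0495 1268
w12 glass 0.0927 4889 rim 0.0922 ring 0.0495 1001
w13 glass 0.0896 4881 rim 0.089 ring 0.0495 1015
```

The cell top fell from 97.5 to 89.6 mm, which is 7.9 mm, so it is fully home. I ease the push by 2 mm, hold, and do last checks.

>>> {"fn": "step_arm", "kwargs": {
  "rows": [
    [[0, 0, 0], [0, -2, 0], 1],
    [[0, 0, 0], [0, -2, 0], 1],
    [[0, 0, 0], [0, -2, 0], 1],
    [[0, 0, 0], [0, -2, 0], 1],
    [[0, 0, 0], [0, -2, 0], 1]
  ]
}}

```text
time: 13.05
eef_pos: [0.5499, -0.147, 0.0257]
tcp_rot: [-0.406, 0.581, -0.579, 0.404]
contact_force: [-12.0, 5.1, 19.9]
opening: 0.57
```

Run:
```python
from h import *
go([.549,-.146,.031],-110)
p,d,c=snap('wrist','w14'); P=cloud(c,d); r=np.hypot(P[...,0]-.5495,P[...,1]+.146)
m=(r<.014)&(P[...,2]>.07)&(P[...,2]<.11); print('glass',np.median(P[m][:,2]))
p,d,c=snap('top','t14'); P=cloud(c,d); q,e,_=load('top0'); Q=cloud(c,e)
for n,(u,v) in dict(obj=(118,248),eye=(336,139),drop=(508,235),box=(255,145)).items(): print(n,P[v,u].round(3),Q[v,u].round(3))
m=(P[...,2]>.062)&(P[...,2]<.074); m[:215]=0;m[:,:165]=0;m[260:]=0;m[:,265:]=0
g=P[m].mean(0); a=np.deg2rad(8.65); print('grip',g,m.sum(),'along from console centre',(g[:2]-[.5451,.1951])@[-np.sin(a),np.cos(a)])
cv2.imwrite('pics/t14c.png',cv2.resize(p[190:290,160:290],None,fx=5,fy=5,interpolation=2)[:,:,::-1])
```

```text
t 13.05 eef [ 0.5499 -0.147   0.0257] F [-12.    5.1  19.9] open 0.57 q [-0.44  0.27  1.95 -0.    0.92  1.48]
shift [-0.6 -5.3 -1.2] turn [ 0.19 -0.14 -0.01]
glass 0.08957493562879143
obj [0.534 0.406 0.05 ] [0.534 0.408 0.046]
eye [ 0.749 -0.094  0.058] [ 0.747 -0.094  0.062]
drop [ 0.493 -0.447  0.072] [ 0.493 -0.447  0.072]
box [0.763 0.096 0.025] [0.761 0.095 0.029]
grip [0.54119846 0.22503337 0.06650487] 111 along from console centre 0.03017967468093461
```

View pics/t14c.png

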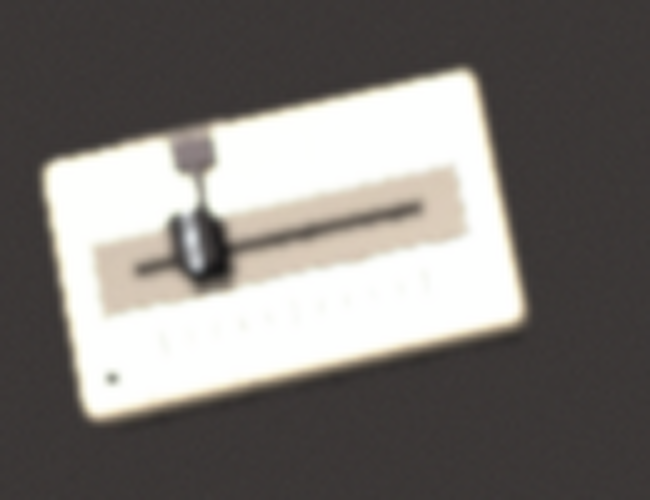

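The top crop shows the grip's line at about (195,245), under the clip finger at (200,190). The bystanders are unmoved, and the cell is home at 19.9 N push. I hand in now.

```bash
python3 -c "
from plant import ctrl
print(ctrl.sign_off())"
```

```text
the job is handed in; nothing more can be done
None
```

I slid the dimmer's grip level with the pointer, then turned the filter cell clockwise about 59° until it dropped over the pin. I handed in at about 13 s, still gripping the cell and pressing it home; no verdict was reported.

**Last checks**
- **Dimmer:** the close wrist view put the grip's line 0.8 mm from the pointer finger. The last top view puts the grip 30 mm from the console's middle. The wrist view put the pointer at the same 30 mm; a rough first reading from the top view gave about 33 mm. All are within the 6 mm allowed.
- **Cell:** its top fell 7.9 mm in the wrist depth picture (97.5 to 89.6 mm), and extra push moved it no further, so it is on the stop. The rib stayed fixed relative to the fingers through the turn.
- **Final hold:** 60 N grip command, about 20 N push, finger opening 0.57.
- **Bystanders:** within about 2 mm of their starting places in the horizontal plane. Their depth heights scattered by up to 4 mm.

**What disagreed**
- **Finger height:** the real fingertips sat about 25–30 mm higher than the reported tool position implies. My first close on the dimmer grip therefore shut above it without touching it. I opened, went lower and got it on the second try.
- **Camera offset:** the top and wrist cameras disagreed by up to 4 mm in absolute position. I used the wrist view for the final alignment.

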